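Rake the washed blanks out on the drain tray

ROBOT

A 6-joint arm with a two-finger parallel gripper is mounted at the origin on the work surface. World frame = base frame: x ahead of the robot, y to its left, z up, the work surface at z = 0. Lengths are in m, angles in rad, forces in N, time in s.
With the tool pointing down it reaches from about 0.275 to 0.85 m from the base axis. Payload 19 kg.
Tool frame: the origin (TCP) lies on the centre line of the jaws, within the pads' length; the fingertips stand 14 mm ahead of it and the grasp point (between the pads) lies 5 mm behind it (r.tip_reach is the distance from the TCP to the fingertips, in m); z points along the fingers, y is the line along which they close (so a half turn about z gives the same grasp; the last joint's range is limited). The gripper opens to 85 mm and grips with 20 to 120 N. Pads are 22 mm wide; open, the fingers measure 114 mm over their backs; the gripper's body (76 mm by 85 mm) begins 54 mm behind the grasp point. The pads swing forward as they close: fully open they stand 13 mm farther back than shut.
Start: joints at [0.982, 0.15, 1.437, -0, 1.554, -0.134], TCP at [0.253, 0.517, 0.245] pointing down, gripper open.
Joint ranges: [-2.8, 2.8], [-0.68, 2.1], [0.12, 2.68], [-1.39, 4.53], [0.16, 2.79], [-2.81, 2.81]. Speed limits (rad/s): [1.89, 1.89, 2.22, 3.01, 3.01, 3.01].

INTERFACE

Orientations are given as a rotation vector (axis times angle).
In Python, from rig import r gives the robot as it stands.
- The arm moves only by the tool step_arm, never from a script. Its argument "plan" is a list of rows, each a list of 4 numbers: the shift along the tool's x, y, z scaled (see below), then the turn about the tool's z scaled (see below). A call has exactly 10 rows; each row is the pose to reach, as a shift and turn from the pose commanded when the call began, along the tool's axes at that moment; what a row does not reach only later rows make up. The controller multiplies each number of a shift by 0.2 m and each number of a turn by 90 degrees. A row lasts 1/10 s, in which the tool goes at most 50 mm and 8.59 degrees, less where a joint would pass 70% of its speed; a pose out of reach is approached as far as the arm can. A call with a number of a shift or a turn outside -1 to 1 is refused whole. A call with a gripper value outside its range is refused whole. "grip" is the closure in counts, from 0 (fully open) to 255 (shut), set as the call begins (left out, the last holds). The fingers move at their own pace and stop on an object; "newtons" is the grip in N (left out, the last holds). Time passes only in rows, so rows that repeat a pose let the fingers close, or fill a call up. It gives the time, the measured TCP pose, the force, the opening and the grip force at its end, in the units of the state.
- r.get_obs(): the state, without advancing time (a new reading comes with each control period).
- r.capture(name): name is "side" or "top"; returns (picture, depth): 384x512x3 uint8, blue, green, red; 384x512 float32, m along the optical axis (not along the pixel's ray), 0 where there is no reading.
- r.camera_info(name): a dict with "intrinsics" (3x3 intrinsics, pixels), "eye" and "attitude" of the camera in the world. Camera axes: x right, y up, looking along -z (the intrinsics and any distortion apply to the point x, -y, -z); pixel columns grow to the right and rows downward; lengths in m; the calibration is good to about 2 mm. A picture is of the moment at which its call begins. camera_info takes no time and is no camera call.
- r.sign_off(): hands the job in; it is judged then, once.
The state is a dict: "t": time; "joints": joint angles; "joint_velocities": joint speeds; "tau": joint torques, N m; "tcp_pos": TCP position; "tcp_rot": TCP orientation; "ft_force": force on the tool from outside, world axes, zero at the start; "ft_torque": the same for the moment, N m; "gripper_width": finger opening in m; "gripper_force": force on a finger pad.
Only numpy, scipy, OpenCV 4.12 (cv2) and the standard library are available. Lean on these libraries where they do the work, as an engineer would, in place of code of your own. Each camera call takes 0.05 s, during which the arm holds its last target. There are 200 camera calls.

TASK

Take the rake from its rack and, in long unbroken strokes with its teeth riding lightly on the sloping bed of the tray, rake the heap of washed steel blanks out into one even layer to drain: every blank flat on the bed, none on top of another, and at least two in each third of the tray's length. Move the blanks only with the rake, never with the gripper, do not press the rake hard on the tray, leave the other things alone, and stand the rake back in its rack.

Things in the scene. Friction and masses are not known exactly. Their poses are not given: they have to be found in the camera images.
- tray: steel drain tray fixed to the bench, open on top. Origin: centre of its underside, on the bench; y axis along its length, x across, z up. Inside 300 mm long (y), 176 mm wide (x); walls 5 mm thick, tops 52 mm above the bench.
- tray_mid (a point): middle of the tray at rim height, 52 mm above the bench, tray axes. Below lies the bed: a flat perforated plate filling the tray, on stiff rubber mounts (sinks 1 mm per 20 N). It slopes along the length, up to 45 mm per metre either way; its top in mid-tray is 13 to 17 mm above the bench. Both differ each time, unmeasured: feel for it. Over 20 N between rake and tray or bed is too much.
- rake: hand rake, 260 g, 128 mm tall, upright in its rack at the start. Origin: middle of the row of tooth tips (lowest point); x axis along the row, z up. Four square steel teeth 11 mm wide (x), 8 mm thick (y), 4 mm apart, 56 mm over all, 36 mm tall; head bar 56 x 14 mm from 36 to 48 mm up; neck; wooden grip.
- rake_grip (a point): centre of the wooden grip, 98 mm above the tooth tips, rake axes. The grip is 30 mm wide (x), 24 mm thick (y), from 68 to 128 mm above the tips.
- rake_teeth (a point): middle of the row of tooth tips of the rake (its lowest point), rake axes.
- rack: green rake rack fixed to the bench, base 96 x 70 x 6 mm. Origin: centre of its underside; x axis along the slot, z up. The rake stands in it with its tooth tips on the base (6 mm above the bench) over the origin; the slot is 12 mm wide (y) and 66 mm long (x) between 22 mm high cheeks, with lips that flare out to about 30 mm at 37 mm above the bench.
- blank0_c (a point): centre of a sawn steel blank, square, 26 x 26 mm, 16 mm thick, about 75 g; z axis along its thickness. It starts in the heap (six below, one on top), which lies near one end of the tray, with about 35 to 60 mm of free bed between it and the end wall.
- blank1_c (a point): centre of a sawn steel blank, square, 26 x 26 mm, 16 mm thick, about 75 g; z axis along its thickness. It starts in the heap (six below, one on top), which lies near one end of the tray, with about 35 to 60 mm of free bed between it and the end wall.
- blank2_c (a point): centre of a sawn steel blank, square, 26 x 26 mm, 16 mm thick, about 75 g; z axis along its thickness. It starts in the heap (six below, one on top), which lies near one end of the tray, with about 35 to 60 mm of free bed between it and the end wall.
- blank3_c (a point): centre of a sawn steel blank, square, 26 x 26 mm, 16 mm thick, about 75 g; z axis along its thickness. It starts in the heap (six below, one on top), which lies near one end of the tray, with about 35 to 60 mm of free bed between it and the end wall.
- blank4_c (a point): centre of a sawn steel blank, square, 26 x 26 mm, 16 mm thick, about 75 g; z axis along its thickness. It starts in the heap (six below, one on top), which lies near one end of the tray, with about 35 to 60 mm of free bed between it and the end wall.
- blank5_c (a point): centre of a sawn steel blank, square, 26 x 26 mm, 16 mm thick, about 75 g; z axis along its thickness. It starts in the heap (six below, one on top), which lies near one end of the tray, with about 35 to 60 mm of free bed between it and the end wall.
- blank6_c (a point): centre of a sawn steel blank, square, 26 x 26 mm, 16 mm thick, about 75 g; z axis along its thickness. It starts in the heap (six below, one on top), which lies near one end of the tray, with about 35 to 60 mm of free bed between it and the end wall.
- tube_short: bystander: upright steel tube cut-off, 48 mm across, 45 mm tall; leave it where it is.
- bar_end: bystander: upright end of round steel bar, 40 mm across, 50 mm tall; leave it where it is.
- spray: bystander: white plastic bottle, 60 mm across, 170 mm tall; leave it where it is.
- wrench: bystander: steel wrench lying on the bench; leave it where it is.
- brush: bystander: hand brush lying on the bench; leave it where it is.

How it is judged:
On the way, in this order (a step that is already met when the one before it is completed fails the run):
1. the rake is lifted out of its rack (z of rake_teeth in the frame of rack above 0.05 m), for 0.2 s.
2. the rake slides along the tray's bed for 1.5 s without a break, its teeth touching the bed (more than 1 N, faster than 5 mm/s) (contact force between rake and tray above 1 N and linear speed of rake above 0.005 m/s and z of rake_teeth in the frame of tray between 0.002 and 0.025 m and y of rake_teeth in the frame of tray between -0.15 and 0.15 m), for 1.5 s.
At the end, for the whole second after the job is handed in: All seven blanks rest in the tray, flat (0.25 rad) on the bed, none on another (centres over 22 mm apart in plan, under 34 mm up), at least two in each third of its length (5 mm overlap); the rake stands at rest in its rack, tips on the base (6 mm), within 12 mm of its middle, upright (0.25 rad) (horizontal distance between blank0_c and blank1_c above 0.022 m and horizontal distance between each of blank0_c, blank1_c and blank2_c above 0.022 m and horizontal distance between each of blank0_c, blank1_c, blank2_c and blank3_c above 0.022 m and horizontal distance between each of blank0_c, blank1_c, blank2_c, blank3_c and blank4_c above 0.022 m and horizontal distance between each of blank0_c, blank1_c, blank2_c, blank3_c, blank4_c and blank5_c above 0.022 m and horizontal distance between each of blank0_c, blank1_c, blank2_c, blank3_c, blank4_c, blank5_c and blank6_c above 0.022 m and z of blank0_c in the frame of tray between 0.008 and 0.034 m and x of blank0_c in the frame of tray between -0.088 and 0.088 m and y of blank0_c in the frame of tray between -0.15 and 0.15 m and (angle between blank0_c's own z axis and vertical below 0.25 rad or angle between blank0_c's own z axis and vertical above 2.89 rad) and z of blank1_c in the frame of tray between 0.008 and 0.034 m and x of blank1_c in the frame of tray between -0.088 and 0.088 m and y of blank1_c in the frame of tray between -0.15 and 0.15 m and (angle between blank1_c's own z axis and vertical below 0.25 rad or angle between blank1_c's own z axis and vertical above 2.89 rad) and z of blank2_c in the frame of tray between 0.008 and 0.034 m and x of blank2_c in the frame of tray between -0.088 and 0.088 m and y of blank2_c in the frame of tray between -0.15 and 0.15 m and (angle between blank2_c's own z axis and vertical below 0.25 rad or angle between blank2_c's own z axis and vertical above 2.89 rad) and z of blank3_c in the frame of tray between 0.008 and 0.034 m and x of blank3_c in the frame of tray between -0.088 and 0.088 m and y of blank3_c in the frame of tray between -0.15 and 0.15 m and (angle between blank3_c's own z axis and vertical below 0.25 rad or angle between blank3_c's own z axis and vertical above 2.89 rad) and z of blank4_c in the frame of tray between 0.008 and 0.034 m and x of blank4_c in the frame of tray between -0.088 and 0.088 m and y of blank4_c in the frame of tray between -0.15 and 0.15 m and (angle between blank4_c's own z axis and vertical below 0.25 rad or angle between blank4_c's own z axis and vertical above 2.89 rad) and z of blank5_c in the frame of tray between 0.008 and 0.034 m and x of blank5_c in the frame of tray between -0.088 and 0.088 m and y of blank5_c in the frame of tray between -0.15 and 0.15 m and (angle between blank5_c's own z axis and vertical below 0.25 rad or angle between blank5_c's own z axis and vertical above 2.89 rad) and z of blank6_c in the frame of tray between 0.008 and 0.034 m and x of blank6_c in the frame of tray between -0.088 and 0.088 m and y of blank6_c in the frame of tray between -0.15 and 0.15 m and (angle between blank6_c's own z axis and vertical below 0.25 rad or angle between blank6_c's own z axis and vertical above 2.89 rad) and ((y of blank0_c in the frame of tray above 0.045 m and y of any of blank1_c, blank2_c, blank3_c, blank4_c, blank5_c, blank6_c in the frame of tray above 0.045 m) or (y of blank1_c in the frame of tray above 0.045 m and y of any of blank2_c, blank3_c, blank4_c, blank5_c, blank6_c in the frame of tray above 0.045 m) or (y of blank2_c in the frame of tray above 0.045 m and y of any of blank3_c, blank4_c, blank5_c, blank6_c in the frame of tray above 0.045 m) or (y of blank3_c in the frame of tray above 0.045 m and y of any of blank4_c, blank5_c, blank6_c in the frame of tray above 0.045 m) or (y of blank4_c in the frame of tray above 0.045 m and y of any of blank5_c, blank6_c in the frame of tray above 0.045 m) or (y of blank5_c in the frame of tray above 0.045 m and y of blank6_c in the frame of tray above 0.045 m)) and ((y of blank0_c in the frame of tray below -0.045 m and y of any of blank1_c, blank2_c, blank3_c, blank4_c, blank5_c, blank6_c in the frame of tray below -0.045 m) or (y of blank1_c in the frame of tray below -0.045 m and y of any of blank2_c, blank3_c, blank4_c, blank5_c, blank6_c in the frame of tray below -0.045 m) or (y of blank2_c in the frame of tray below -0.045 m and y of any of blank3_c, blank4_c, blank5_c, blank6_c in the frame of tray below -0.045 m) or (y of blank3_c in the frame of tray below -0.045 m and y of any of blank4_c, blank5_c, blank6_c in the frame of tray below -0.045 m) or (y of blank4_c in the frame of tray below -0.045 m and y of any of blank5_c, blank6_c in the frame of tray below -0.045 m) or (y of blank5_c in the frame of tray below -0.045 m and y of blank6_c in the frame of tray below -0.045 m)) and ((y of blank0_c in the frame of tray between -0.055 and 0.055 m and (y of blank1_c in the frame of tray between -0.055 and 0.055 m or y of blank2_c in the frame of tray between -0.055 and 0.055 m or y of blank3_c in the frame of tray between -0.055 and 0.055 m or y of blank4_c in the frame of tray between -0.055 and 0.055 m or y of blank5_c in the frame of tray between -0.055 and 0.055 m or y of blank6_c in the frame of tray between -0.055 and 0.055 m)) or (y of blank1_c in the frame of tray between -0.055 and 0.055 m and (y of blank2_c in the frame of tray between -0.055 and 0.055 m or y of blank3_c in the frame of tray between -0.055 and 0.055 m or y of blank4_c in the frame of tray between -0.055 and 0.055 m or y of blank5_c in the frame of tray between -0.055 and 0.055 m or y of blank6_c in the frame of tray between -0.055 and 0.055 m)) or (y of blank2_c in the frame of tray between -0.055 and 0.055 m and (y of blank3_c in the frame of tray between -0.055 and 0.055 m or y of blank4_c in the frame of tray between -0.055 and 0.055 m or y of blank5_c in the frame of tray between -0.055 and 0.055 m or y of blank6_c in the frame of tray between -0.055 and 0.055 m)) or (y of blank3_c in the frame of tray between -0.055 and 0.055 m and (y of blank4_c in the frame of tray between -0.055 and 0.055 m or y of blank5_c in the frame of tray between -0.055 and 0.055 m or y of blank6_c in the frame of tray between -0.055 and 0.055 m)) or (y of blank4_c in the frame of tray between -0.055 and 0.055 m and (y of blank5_c in the frame of tray between -0.055 and 0.055 m or y of blank6_c in the frame of tray between -0.055 and 0.055 m)) or (y of blank5_c in the frame of tray between -0.055 and 0.055 m and y of blank6_c in the frame of tray between -0.055 and 0.055 m)) and horizontal distance between rake_teeth and rack below 0.012 m and z of rake_teeth in the frame of rack below 0.012 m and angle between rake_grip's own z axis and vertical below 0.25 rad and linear speed of each of rake, blank0, blank1, blank2, blank3, blank4, blank5, blank6 below 0.02 m/s); the robot touches nothing.
It fails at once if the rake presses on the tray or its bed with more than 20 N (contact force between rake and tray above 20 N).
It fails at once if the gripper touches a blank (contact force between any of the fingers, the arm and blank0 above 0.3 N or contact force between any of the fingers, the arm and blank1 above 0.3 N or contact force between any of the fingers, the arm and blank2 above 0.3 N or contact force between any of the fingers, the arm and blank3 above 0.3 N or contact force between any of the fingers, the arm and blank4 above 0.3 N or contact force between any of the fingers, the arm and blank5 above 0.3 N or contact force between any of the fingers, the arm and blank6 above 0.3 N).
It fails at once if a bystander is moved more than 30 mm (distance of any of tube_short, bar_end, spray, wrench, brush from where it was at the start of the episode above 0.03 m).
It also fails if it takes over 72 s, if anything falls off the work surface, if the arm or the gripper's body presses on something with over 40 N, if the wrist force passes 120 N, or if a joint passes its speed limit or range.

## Working session

There is one attempt and no reset: what is moved stays moved. The work goes in short steps, Python scripts to look and compute and a tool call to move; the robot and the scene stay as the last step left them, time stands still between calls to the robot, and variables do not carry over. Pictures are saved under pics/ and viewed, at most 10 in all, crops included, and the job is handed in when it is done.

Besides the shell and the picture viewer there is one more tool, called as name(argument=value, ...), one argument or row to a line, values as JSON. step_arm: Moves the arm, as the interface text tells. Shifts and turns lie within -1 to 1; 1 stands for 0.2 m of shift or 90 degrees of turn. Its arguments: {"type":"object","properties":{"plan":{"type":"array","items":{"type":"array","items":{"type":"number"}}},"grip":{"type":"number"},"newtons":{"type":"number"}},"required":["plan"]}

```bash
ls; mkdir -p pics; cat > h.py <<'E'
import numpy as np,cv2
from rig import r
from scipy.spatial.transform import Rotation as R
def look(n):
    im,d=r.capture(n); i=r.camera_info(n); return im,d,i
def pts(d,i):
    K=np.array(i['intrinsics']);A=np.array(i['attitude'])
    if A.shape!=(3,3): A=R.from_rotvec(A).as_matrix()
    v,u=np.mgrid[:d.shape[0],:d.shape[1]]
    x=(u-K[0,2])/K[0,0]*d; y=(v-K[1,2])/K[1,1]*d
    return np.stack([x,-y,-d],-1)@A.T+np.array(i['eye'])
E
python3 - <<'E'
from h import *
for n in('top','side'):
    im,d,i=look(n); cv2.imwrite(f'pics/{n}0.png',im); np.savez(f'{n}0.npz',im=im,d=d,p=pts(d,i)); print(i)
o=r.get_obs(); print(o)
E
```

```text
pics
{'intrinsics': array([[428.86634855,   0.        , 256.31090712],
       [  0.        , 428.86634855, 187.16352415],
       [  0.        ,   0.        ,   1.        ]]), 'eye': array([ 0.33432185, -0.10750168,  1.1886735 ]), 'attitude': array([ 0.17955032, -0.17880087, -1.52945773])}
{'intrinsics': array([[430.87163507,   0.        , 255.18648313],
       [  0.        , 430.87163507, 191.89709124],
       [  0.        ,   0.        ,   1.        ]]), 'eye': array([0.49492188, 0.66355394, 0.63044583]), 'attitude': array([ 0.10567061, -1.39143608, -2.70837335])}
{'t': 0.1, 'joints': array([ 9.81991384e-01,  1.50928150e-01,  1.43792946e+00,  3.94779454e-05,
        1.55378945e+00, -1.34002552e-01]), 'joint_velocities': array([ 0.00051492, -0.00154709,  0.00057076, -0.00091112, -0.0001378 ,
       -0.00016746]), 'tau': array([ 6.32457290e-03, -7.14388418e+01, -5.71789992e+01, -8.06405660e-05,
        7.51103915e-03,  1.33765229e-04]), 'tcp_pos': array([0.25248931, 0.51638507, 0.24475896]), 'tcp_rot': array([-7.08169314e-01, -3.06031435e+00,  1.52714015e-03]), 'ft_force': array([ 0.50704753, -0.22207724,  0.48192071]), 'ft_torque': array([0.04099388, 0.03474657, 0.01708418]), 'gripper_force': 0.0, 'gripper_width': 0.08534171823378002}
```

View pics/top0.png

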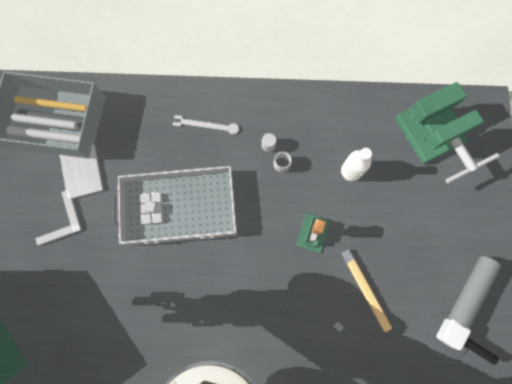

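View pics/side0.png

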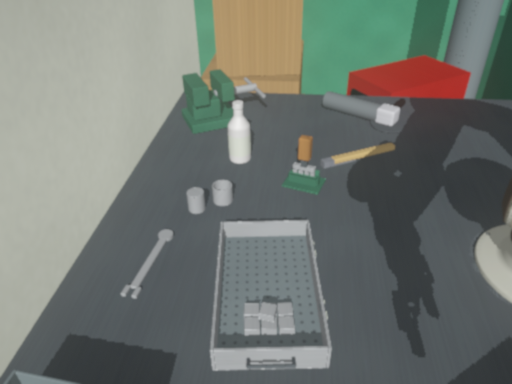

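The top view shows the tray (corners about (118,177), (231,168), (236,236), (120,243)). The heap is at its left end near (151,208), and the rack with the rake is at about (313,233). The side view agrees.

```bash
python3 - <<'E'
from h import *
a=np.load('top0.npz'); im,p=a['im'],a['p']
b=np.load('side0.npz')
# tray rim: points z 0.045-0.06
def rect(p,lo,hi,xr,yr,q=None):
    m=(p[...,2]>lo)&(p[...,2]<hi)&(p[...,0]>xr[0])&(p[...,0]<xr[1])&(p[...,1]>yr[0])&(p[...,1]<yr[1])
    P=p[m]; return P
cs=[p[v,u].round(3) for u,v in((119,177),(231,169),(235,236),(121,242),(313,233),(319,226),(151,207))]
print(cs)
for n,c in(('top',a),('side',b)):
    P=c['p']; Q=rect(P,.046,.06,(.3,.65),(0,.4)); 
    R_=cv2.minAreaRect(Q[:,:2].astype(np.float32)); print(n,len(Q),R_)
    Q=rect(P,.09,.16,(.25,.5),(-.25,-.05)); print('grip',len(Q),Q[:,:2].min(0),Q[:,:2].max(0),Q[:,2].max())
    T=Q[Q[:,2]>.125]
    if len(T)>4: print(cv2.minAreaRect(T[:,:2].astype(np.float32)))
    Q=rect(P,.004,.012,(.25,.5),(-.25,-.05)); print('base',len(Q),cv2.minAreaRect(Q[:,:2].astype(np.float32)))
cv2.imwrite('pics/crop.png',np.hstack([cv2.resize(im[205:260,290:345],None,fx=7,fy=7,interpolation=cv2.INTER_CUBIC),cv2.resize(im[180:235,125:180],None,fx=7,fy=7,interpolation=cv2.INTER_CUBIC)]))
E
```

```text
[array([0.615, 0.274, 0.051]), array([ 0.663, -0.028,  0.   ]), array([ 0.471, -0.048, -0.   ]), array([0.439, 0.251, 0.048]), array([ 0.476, -0.253,  0.084]), array([ 0.487, -0.261,  0.135]), array([0.536, 0.18 , 0.047])]
top 647 ((0.5419132709503174, 0.1288219690322876), (0.19016936421394348, 0.27858400344848633), 7.060913562774658)
grip 6 [ 0.47749066 -0.24996281] [ 0.48290975 -0.24927913] 0.12869245711260935
base 525 ((0.37514641880989075, -0.14981871843338013), (0.19964458048343658, 0.24976089596748352), 89.82842254638672)
side 1657 ((0.5426816344261169, 0.13643035292625427), (0.1906299889087677, 0.27133768796920776), 7.2762885093688965)
grip 116 [ 0.47666686 -0.24997847] [ 0.49940409 -0.24421186] 0.13718043883525255
((0.48762181401252747, -0.2473534494638443), (0.005295334383845329, 0.021800976246595383), 88.76646423339844)
base 235 ((0.3769189715385437, -0.15272113680839539), (0.23837408423423767, 0.20351542532444), 2.6305007934570312)
```

View pics/crop.png

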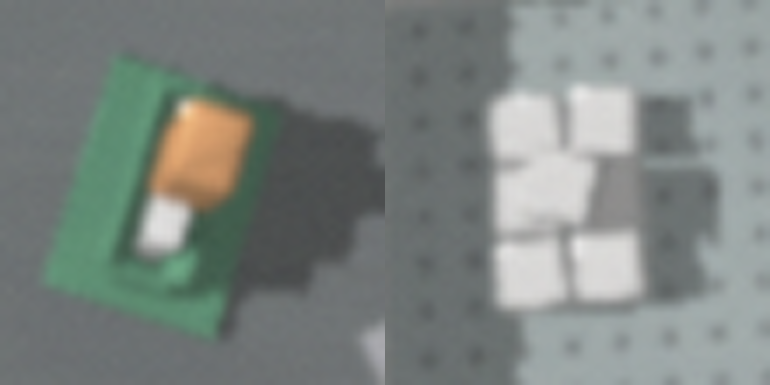

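```bash
python3 - <<'E'
from h import *
i=r.camera_info('top');K=np.array(i['intrinsics']);A=R.from_rotvec(i['attitude']).as_matrix();E=np.array(i['eye'])
def px(u,v,z):
    d=A@np.array([(u-K[0,2])/K[0,0],-(v-K[1,2])/K[1,1],-1]); return (E+d*(z-E[2])/d[2])[:2]
c=np.array([px(u,v,.006) for u,v in((307.9,212.9),(296.4,245.4),(321.4,253.3),(330.4,220.7))])
print(c.round(4),'ctr',c.mean(0),cv2.minAreaRect(c.astype(np.float32)))
e=(c[0]-c[1])+(c[3]-c[2]); print('slot deg',np.degrees(np.arctan2(e[1],e[0])))
g=[px(290+x/7,205+y/7,.134) for x,y in((190,100),(252,120),(235,205),(168,175),(210,135))]; print('grip top',np.round(g,4))
for n in('top','side'):
    im=np.load(n+'0.npz')['im'];P=np.load(n+'0.npz')['p']
    def box(lo,hi,xr,yr): return P[(P[...,2]>lo)&(P[...,2]<hi)&(P[...,0]>xr[0])&(P[...,0]<xr[1])&(P[...,1]>yr[0])&(P[...,1]<yr[1])]
    Q=box(.046,.06,(.38,.7),(-.08,.33)); rr=cv2.minAreaRect(Q[:,:2].astype(np.float32)); print(n,len(Q),rr)
    Q=box(.08,.16,(.4,.54),(-.3,-.2)); print('grip',len(Q),Q.min(0),Q.max(0)); T=Q[Q[:,2]>.129]; print(len(T),T.min(0),T.max(0),T.mean(0),cv2.minAreaRect(T[:,:2].astype(np.float32)))
    Q=box(.004,.009,(.38,.56),(-.33,-.18)); print('base',len(Q),cv2.minAreaRect(Q[:,:2].astype(np.float32)))
# bed plane, and blanks in tray frame
a=np.load('top0.npz');p=a['p']
m=(p[...,2]>.005)&(p[...,2]<.024)&(np.hypot(p[...,0]-.54,p[...,1]-.12)<.08);Q=p[m]
w=np.linalg.lstsq(np.c_[Q,np.ones(len(Q))][:,[0,1,3]]-[.54,.125,0],Q[:,2],rcond=None)[0]; print('bed',w,len(Q))
for x,y,z in((525,125,.032),(603,120,.032),(528,270,.032),(607,265,.032),(548,187,.048),(618,195,.032)): print(px(125+(x-385)/7,180+y/7,z).round(4))
E
```

```text
[[ 0.5414 -0.2488]
 [ 0.45   -0.2178]
 [ 0.4308 -0.2864]
 [ 0.5216 -0.3115]] ctr [ 0.48594698 -0.26609729] ((0.4868152439594269, -0.2650523781776428), (0.0712508037686348, 0.09644874185323715), 74.3792724609375)
slot deg -17.110913217349548
grip top [[ 0.5037 -0.2565]
 [ 0.4973 -0.2785]
 [ 0.467  -0.2724]
 [ 0.4768 -0.2488]
 [ 0.4915 -0.2636]]
top 837 ((0.5440908670425415, 0.11326088011264801), (0.19017550349235535, 0.31068670749664307), 7.286637783050537)
grip 157 [ 0.47112121 -0.27602893  0.08053807] [ 0.50304104 -0.24927913  0.13927062]
111 [ 0.4721196  -0.27602893  0.12926325] [ 0.50304104 -0.25111774  0.13927062] [ 0.48773562 -0.26336248  0.13402368] ((0.4880449175834656, -0.26390567421913147), (0.02380841039121151, 0.03042561747133732), 73.91056823730469)
base 536 ((0.4699142277240753, -0.25509727001190186), (0.17862653732299805, 0.14934228360652924), 0.04077458381652832)
side 2098 ((0.5453366041183472, 0.11577439308166504), (0.19059517979621887, 0.31302011013031006), 7.301399230957031)
grip 317 [ 0.47329539 -0.27072061  0.08026336] [ 0.50664752 -0.24373821  0.13757322]
79 [ 0.47458981 -0.27072061  0.12900081] [ 0.50560394 -0.24473774  0.13757322] [ 0.489539   -0.25590978  0.13425119] ((0.48980414867401123, -0.257639080286026), (0.02343789115548134, 0.028451915830373764), 70.71955871582031)
base 319 ((0.4729207158088684, -0.2510024905204773), (0.17865820229053497, 0.13502289354801178), 5.566421985626221)
bed [0.00073707 0.00542892 0.01405464] 2188
[0.5635 0.2027]
[0.5665 0.1722]
[0.5061 0.1962]
[0.5091 0.1657]
[0.5363 0.1873]
[0.5369 0.1638]
```

step_arm(
  plan=[
    [-0.08,-0.09,0,0],
    [-0.2,-0.21,0,0],
    [-0.32,-0.34,0,0],
    [-0.44,-0.47,0,0],
    [-0.56,-0.6,0,0],
    [-0.67,-0.72,0,0],
    [-0.77,-0.83,0,0],
    [-0.85,-0.92,0,0],
    [-0.9,-0.97,0,0],
    [-0.92,-0.99,0,0],
  ],
  grip=0,
  newtons=50,
)

```text
t: 1.1
tcp_pos: [0.3312, 0.2568, 0.2452]
tcp_rot: [0.71, 3.06, -0.0]
ft_force: [0.2, -0.7, -0.8]
gripper_width: 0.0855
gripper_force: 0.0
```

step_arm(
  plan=[
    [-0.08,-0.09,0,0],
    [-0.2,-0.21,0,0],
    [-0.32,-0.34,0,0],
    [-0.44,-0.47,0,0],
    [-0.56,-0.6,0,0],
    [-0.67,-0.72,0,0],
    [-0.77,-0.83,0,0],
    [-0.85,-0.92,0,0],
    [-0.9,-0.97,0,0],
    [-0.92,-0.99,0,0],
  ],
)

```text
t: 2.1
tcp_pos: [0.4096, -0.0016, 0.2451]
tcp_rot: [-0.71, -3.06, 0.0]
ft_force: [0.0, -0.6, 0.9]
gripper_width: 0.0854
gripper_force: 0.0
```

step_arm(
  plan=[
    [-0.08,-0.09,0,-0.05],
    [-0.2,-0.21,0,-0.1],
    [-0.32,-0.34,0,-0.1],
    [-0.44,-0.47,0,-0.1],
    [-0.56,-0.6,0,-0.1],
    [-0.67,-0.72,0,-0.1],
    [-0.77,-0.83,0,-0.1],
    [-0.85,-0.92,0,-0.1],
    [-0.9,-0.97,0,-0.1],
    [-0.92,-0.99,0,-0.1],
  ],
)

```text
t: 3.1
tcp_pos: [0.488, -0.2598, 0.2449]
tcp_rot: [-0.466, -3.106, -0.001]
ft_force: [-0.3, -0.1, -0.5]
gripper_width: 0.0855
gripper_force: 0.0
```

```bash
cat >> h.py <<'E'
def st():
    o=r.get_obs(); A=R.from_rotvec(o['tcp_rot']).as_matrix()
    print('t',round(o['t'],2),'tcp',o['tcp_pos'].round(4),'ydir',np.degrees(np.arctan2(A[1,1],A[0,1])).round(2),'zax',A[:,2].round(4),'F',o['ft_force'].round(2),'M',o['ft_torque'].round(2),'w',round(o['gripper_width'],4),o['gripper_force'])
    return o,A
def go(x,y,z,o,A): print('shift',((A.T@(np.array([x,y,z])-o['tcp_pos']))/.2).round(4))
E
python3 - <<'E'
from h import *
o,A=st(); go(.488,-.263,.102,o,A)
im,d,i=look('side'); p=pts(d,i)
Q=p[(p[...,2]>.08)&(p[...,2]<.16)&(abs(p[...,0]-.488)<.05)&(abs(p[...,1]+.26)<.03)]; print(len(Q),Q.min(0),Q.max(0))
cv2.imwrite('pics/s1.png',cv2.resize(im[90:230,230:380],None,fx=4,fy=4))
E
```

```text
t 3.1 tcp [ 0.488  -0.2598  0.2449] ydir 72.93 zax [-6.e-04  5.e-04 -1.e+00] F [-0.25 -0.09 -0.5 ] M [ 0.01  0.01 -0.02] w 0.0855 0.0
shift [-0.0051 -0.0158  0.7145]
321 [ 0.4733387  -0.27178695  0.08043787] [ 0.50662656 -0.24392306  0.13767589]
```

View pics/s1.png

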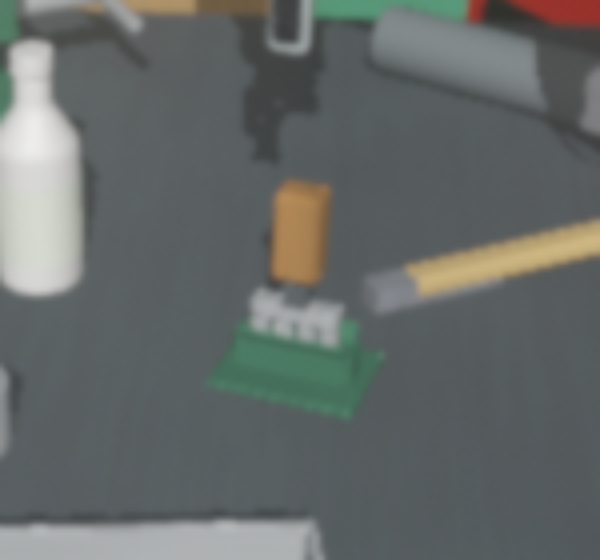

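step_arm(
  plan=[
    [0,-0.01,0.06,0],
    [0,-0.01,0.16,0],
    [0,-0.01,0.26,0],
    [0,-0.01,0.36,0],
    [0,-0.01,0.46,0],
    [0,-0.01,0.56,0],
    [0,-0.01,0.64,0],
    [0,-0.01,0.69,0],
    [0,-0.01,0.72,0],
    [0,-0.01,0.72,0],
  ],
)

```text
t: 4.15
tcp_pos: [0.4868, -0.261, 0.1009]
tcp_rot: [-0.465, -3.106, -0.0]
ft_force: [1.2, -0.1, 0.1]
gripper_width: 0.0853
gripper_force: 0.0
```

step_arm(
  plan=[
    [0,0,0,0],
    [0,0,0,0],
    [0,0,0,0],
    [0,0,0,0],
    [0,0,0,0],
    [0,0,0,0],
    [0,0,0,0],
    [0,0,0,0],
    [0,0,0,0],
    [0,0,0,0],
  ],
  grip=255,
  newtons=60,
)

```text
t: 5.15
tcp_pos: [0.4871, -0.2617, 0.1017]
tcp_rot: [0.466, 3.106, -0.001]
ft_force: [-2.2, 1.1, 5.7]
gripper_width: 0.0234
gripper_force: 59.1
```

```bash
python3 - <<'E'
from h import *
o,A=st()
E
```

```text
t 5.15 tcp [ 0.4871 -0.2617  0.1017] ydir 72.94 zax [ 4.e-04 -5.e-04 -1.e+00] F [-2.16  1.07  5.68] M [0.03 0.18 0.04] w 0.0234 59.09929811954498
```

step_arm(
  plan=[
    [0,0,-0.03,0],
    [0,0,-0.09,0],
    [0,0,-0.16,0],
    [0,0,-0.23,0],
    [0,0,-0.3,0],
    [0,0,-0.38,0],
    [0,0,-0.46,0],
    [0,0,-0.52,0],
    [0,0,-0.55,0],
    [0,0,-0.55,0],
  ],
)

```text
t: 6.15
tcp_pos: [0.4871, -0.2616, 0.2122]
tcp_rot: [0.466, 3.106, -0.001]
ft_force: [-0.7, -0.2, -3.5]
gripper_width: 0.0233
gripper_force: 58.9
```

```bash
cat >> h.py <<'E'
TC=np.array([.5445,.1145]);ax=np.radians(7.3);TX=np.array([np.cos(ax),np.sin(ax)]);TY=np.array([-np.sin(ax),np.cos(ax)])
def T2W(x,y): return TC+x*TX+y*TY
def W2T(p): q=np.asarray(p)[...,:2]-TC; return np.stack([q@TX,q@TY],-1)
E
python3 - <<'E'
from h import *
o,A=st()
for y in(-.09,.122): print(y,T2W(0.015,y)); go(*T2W(0.015,y),.2,o,A)
im,d,i=look('side');p=pts(d,i)
print(p[...,2][(abs(p[...,0]-.487)<.03)&(abs(p[...,1]+.25)<.03)].min())
cv2.imwrite('pics/s2.png',cv2.resize(im[60:230,200:400],None,fx=3,fy=3))
E
```

```text
t 6.15 tcp [ 0.4871 -0.2616  0.2122] ydir 72.94 zax [ 9.e-04 -8.e-04 -1.e+00] F [-0.66 -0.23 -3.47] M [-0.02 -0.06  0.01] w 0.0233 58.858564496040344
-0.09 [0.57081423 0.02713547]
shift [0.0237 1.5031 0.06  ]
0.122 [0.54387653 0.23741709]
shift [0.4609 2.4687 0.0591]
-0.0014156768952831023
```

View pics/s2.png

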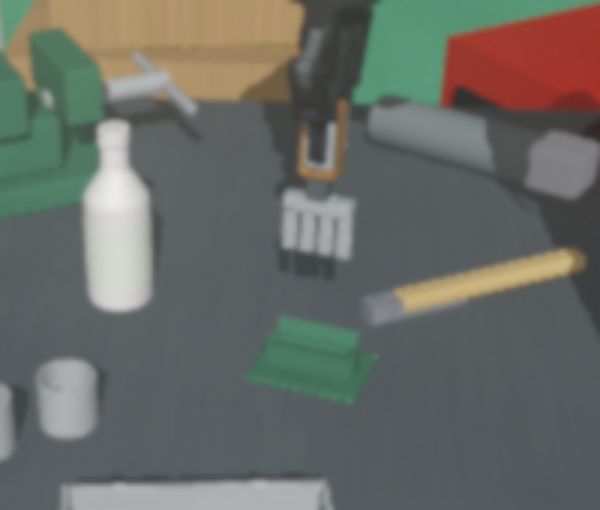

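step_arm(
  plan=[
    [0,0.05,0,0],
    [0,0.14,0,0],
    [0,0.25,0,0],
    [0,0.37,0,0],
    [0,0.49,0,0],
    [0,0.61,0,0],
    [0,0.73,0,0],
    [0,0.84,0,0],
    [0,0.92,0,0],
    [0,0.95,0,0],
  ],
)

```text
t: 7.2
tcp_pos: [0.5428, -0.0783, 0.2108]
tcp_rot: [-0.464, -3.106, -0.0]
ft_force: [-0.0, -0.3, -2.3]
gripper_width: 0.0232
gripper_force: 59.1
```

step_arm(
  plan=[
    [0,0.05,0,-0.03],
    [0,0.12,0,-0.06],
    [0,0.19,0,-0.09],
    [0,0.26,0,-0.12],
    [0,0.33,0,-0.16],
    [0,0.4,0.04,-0.2],
    [0,0.46,0.1,-0.24],
    [0,0.49,0.17,-0.26],
    [0,0.51,0.21,-0.27],
    [0,0.51,0.23,-0.27],
  ],
)

```text
t: 8.2
tcp_pos: [0.5724, 0.018, 0.1642]
tcp_rot: [0.199, -3.134, -0.0]
ft_force: [-0.5, 0.7, -2.7]
gripper_width: 0.0235
gripper_force: 59.2
```

```bash
python3 - <<'E'
from h import *
o,A=st(); print(W2T(o['tcp_pos']),'tip z~',o['tcp_pos'][2]-.0955)
im,d,i=look('side'); cv2.imwrite('pics/s3.png',cv2.resize(im[180:380,180:360],None,fx=3,fy=3))
E
```

```text
t 8.2 tcp [0.5724 0.018  0.1642] ydir 97.27 zax [-0.0014  0.     -1.    ] F [-0.49  0.7  -2.73] M [ 0.05  0.04 -0.02] w 0.0235 59.18676137924194
[ 0.01537874 -0.09924449] tip z~ 0.06868310908691844
```

View pics/s3.png

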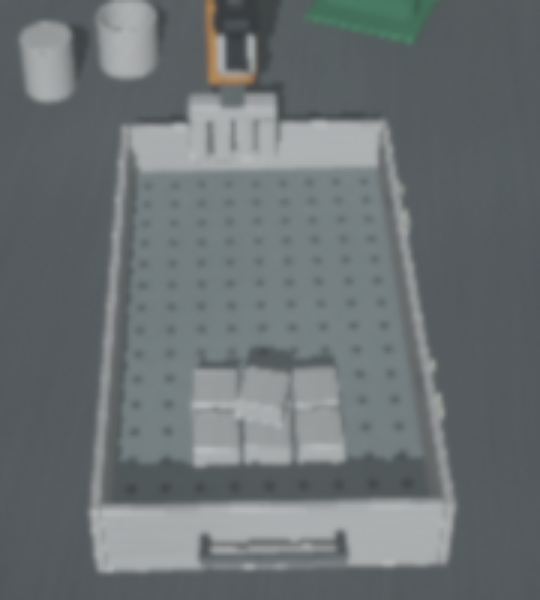

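step_arm(
  plan=[
    [0,0,0.03,0],
    [0,0,0.07,0],
    [0,0,0.11,0],
    [0,0,0.15,0],
    [0,0,0.18,0],
    [0,0,0.2,0],
    [0,0,0.21,0],
    [0,0,0.215,0],
    [0,0,0.22,0],
    [0,0,0.22,0],
  ],
)

```text
t: 9.25
tcp_pos: [0.5727, 0.0177, 0.1214]
tcp_rot: [-0.198, 3.135, -0.0]
ft_force: [-0.8, 0.5, -2.9]
gripper_width: 0.0231
gripper_force: 59.2
```

step_arm(
  plan=[
    [0,0,0,0],
    [0,0,0.001,0],
    [0,0,0.002,0],
    [0,0,0.003,0],
    [0,0,0.004,0],
    [0,0,0.005,0],
    [0,0,0.006,0],
    [0,0,0.007,0],
    [0,0,0.007,0],
    [0,0,0.007,0],
  ],
)

```text
t: 10.25
tcp_pos: [0.5726, 0.0177, 0.1199]
tcp_rot: [0.198, -3.135, 0.0]
ft_force: [-0.7, 0.2, -2.4]
gripper_width: 0.0236
gripper_force: 59.2
```

step_arm(
  plan=[
    [0,0,0.001,0],
    [0,0,0.002,0],
    [0,0,0.003,0],
    [0,0,0.004,0],
    [0,0,0.005,0],
    [0,0,0.006,0],
    [0,0,0.007,0],
    [0,0,0.008,0],
    [0,0,0.008,0],
    [0,0,0.008,0],
  ],
)

```text
t: 11.25
tcp_pos: [0.5726, 0.0177, 0.1183]
tcp_rot: [0.198, -3.135, 0.0]
ft_force: [-0.1, -0.5, -1.9]
gripper_width: 0.0234
gripper_force: 59.2
```

step_arm(
  plan=[
    [0,0,0.001,0],
    [0,0,0.002,0],
    [0,0,0.003,0],
    [0,0,0.004,0],
    [0,0,0.005,0],
    [0,0,0.005,0],
    [0,0,0.005,0],
    [0,0,0.005,0],
    [0,0,0.005,0],
    [0,0,0.005,0],
  ],
)

```text
t: 12.25
tcp_pos: [0.5726, 0.0177, 0.1173]
tcp_rot: [0.198, -3.135, 0.0]
ft_force: [0.4, -0.2, -2.1]
gripper_width: 0.0228
gripper_force: 59.2
```

step_arm(
  plan=[
    [0,0,0.001,0],
    [0,0,0.002,0],
    [0,0,0.003,0],
    [0,0,0.004,0],
    [0,0,0.005,0],
    [0,0,0.006,0],
    [0,0,0.006,0],
    [0,0,0.006,0],
    [0,0,0.006,0],
    [0,0,0.006,0],
  ],
)

```text
t: 13.25
tcp_pos: [0.5726, 0.0176, 0.1161]
tcp_rot: [-0.198, 3.135, -0.0]
ft_force: [-1.1, -0.1, -3.4]
gripper_width: 0.0236
gripper_force: 59.2
```

step_arm(
  plan=[
    [0,0,0.001,0],
    [0,0,0.002,0],
    [0,0,0.003,0],
    [0,0,0.004,0],
    [0,0,0.005,0],
    [0,0,0.005,0],
    [0,0,0.005,0],
    [0,0,0.005,0],
    [0,0,0.005,0],
    [0,0,0.005,0],
  ],
)

```text
t: 14.25
tcp_pos: [0.5726, 0.0176, 0.1151]
tcp_rot: [0.198, -3.135, 0.0]
ft_force: [-0.4, 0.4, -2.0]
gripper_width: 0.0233
gripper_force: 59.2
```

step_arm(
  plan=[
    [0,0,0.001,0],
    [0,0,0.002,0],
    [0,0,0.003,0],
    [0,0,0.004,0],
    [0,0,0.004,0],
    [0,0,0.004,0],
    [0,0,0.004,0],
    [0,0,0.004,0],
    [0,0,0.004,0],
    [0,0,0.004,0],
  ],
)

```text
t: 15.25
tcp_pos: [0.5726, 0.0176, 0.1143]
tcp_rot: [0.198, -3.135, 0.0]
ft_force: [0.5, -0.8, -3.1]
gripper_width: 0.0233
gripper_force: 59.2
```

step_arm(
  plan=[
    [0,0,0.001,0],
    [0,0,0.002,0],
    [0,0,0.003,0],
    [0,0,0.004,0],
    [0,0,0.004,0],
    [0,0,0.004,0],
    [0,0,0.004,0],
    [0,0,0.004,0],
    [0,0,0.004,0],
    [0,0,0.004,0],
  ],
)

```text
t: 16.25
tcp_pos: [0.5726, 0.0176, 0.1135]
tcp_rot: [0.198, -3.135, 0.0]
ft_force: [0.5, 0.8, -2.6]
gripper_width: 0.0234
gripper_force: 59.2
```

step_arm(
  plan=[
    [0,0,0.001,0],
    [0,0,0.002,0],
    [0,0,0.003,0],
    [0,0,0.004,0],
    [0,0,0.005,0],
    [0,0,0.005,0],
    [0,0,0.005,0],
    [0,0,0.005,0],
    [0,0,0.005,0],
    [0,0,0.005,0],
  ],
)

```text
t: 17.25
tcp_pos: [0.5726, 0.0176, 0.1125]
tcp_rot: [0.198, -3.135, 0.0]
ft_force: [0.7, -0.1, -2.7]
gripper_width: 0.0234
gripper_force: 59.2
```

step_arm(
  plan=[
    [0,0,0.001,0],
    [0,0,0.002,0],
    [0,0,0.003,0],
    [0,0,0.004,0],
    [0,0,0.004,0],
    [0,0,0.004,0],
    [0,0,0.004,0],
    [0,0,0.004,0],
    [0,0,0.004,0],
    [0,0,0.004,0],
  ],
)

```text
t: 18.25
tcp_pos: [0.5726, 0.0177, 0.1117]
tcp_rot: [0.199, -3.135, 0.0]
ft_force: [-0.3, -1.0, -2.5]
gripper_width: 0.0234
gripper_force: 59.2
```

step_arm(
  plan=[
    [0,0,0.001,0],
    [0,0,0.002,0],
    [0,0,0.003,0],
    [0,0,0.004,0],
    [0,0,0.004,0],
    [0,0,0.004,0],
    [0,0,0.004,0],
    [0,0,0.004,0],
    [0,0,0.004,0],
    [0,0,0.004,0],
  ],
)

```text
t: 19.25
tcp_pos: [0.5726, 0.0176, 0.1109]
tcp_rot: [0.198, -3.135, 0.0]
ft_force: [0.2, -0.0, -2.4]
gripper_width: 0.0234
gripper_force: 59.2
```

step_arm(
  plan=[
    [0,0,0.001,0],
    [0,0,0.002,0],
    [0,0,0.003,0],
    [0,0,0.004,0],
    [0,0,0.004,0],
    [0,0,0.004,0],
    [0,0,0.004,0],
    [0,0,0.004,0],
    [0,0,0.004,0],
    [0,0,0.004,0],
  ],
)

```text
t: 20.25
tcp_pos: [0.5726, 0.0177, 0.1101]
tcp_rot: [-0.198, 3.135, -0.0]
ft_force: [-0.1, 0.4, -2.2]
gripper_width: 0.0238
gripper_force: 59.2
```

```bash
python3 - <<'E'
from h import *
for n in('top','side'):
    P=np.load(n+'0.npz')['p'];t=W2T(P)
    m=(P[...,2]<.026)&(P[...,2]>.003)&(abs(t[...,0])<.06)&(t[...,1]>-.11)&(t[...,1]<.035)
    print(n,m.sum(),np.polyfit(t[m][:,1],P[m][:,2],1))
    m2=(abs(P[...,2])<.01)&(abs(t[...,0])<.06)&(t[...,1]>-.28)&(t[...,1]<-.2);print('bench',np.median(P[m2][:,2]),m2.sum())
E
```

```text
top 2205 [-0.00128641  0.01386474]
bench 0.0002746956028434333 1177
side 3392 [-0.00211651  0.01518271]
bench 0.0018245249420656418 840
```

step_arm(
  plan=[
    [0,0,0.001,0],
    [0,0,0.002,0],
    [0,0,0.003,0],
    [0,0,0.003,0],
    [0,0,0.003,0],
    [0,0,0.003,0],
    [0,0,0.003,0],
    [0,0,0.003,0],
    [0,0,0.003,0],
    [0,0,0.003,0],
  ],
)

```text
t: 21.25
tcp_pos: [0.5726, 0.0177, 0.1095]
tcp_rot: [0.198, -3.135, 0.0]
ft_force: [0.3, -0.6, -2.3]
gripper_width: 0.0236
gripper_force: 59.2
```

step_arm(
  plan=[
    [0,0,0.001,0],
    [0,0,0.002,0],
    [0,0,0.003,0],
    [0,0,0.004,0],
    [0,0,0.004,0],
    [0,0,0.004,0],
    [0,0,0.004,0],
    [0,0,0.004,0],
    [0,0,0.004,0],
    [0,0,0.004,0],
  ],
)

```text
t: 22.25
tcp_pos: [0.5727, 0.0176, 0.1089]
tcp_rot: [-0.198, 3.135, -0.0]
ft_force: [-1.3, 0.4, 4.3]
gripper_width: 0.0235
gripper_force: 59.9
```

step_arm(
  plan=[
    [0,0.006,0,0],
    [0,0.012,0,0],
    [0,0.018,0,0],
    [0,0.024,0,0],
    [0,0.03,0,0],
    [0,0.036,0,0],
    [0,0.042,0,0],
    [0,0.048,0,0],
    [0,0.054,0,0],
    [0,0.06,0,0],
  ],
)

```text
t: 23.25
tcp_pos: [0.5713, 0.0294, 0.1089]
tcp_rot: [-0.198, 3.135, -0.001]
ft_force: [0.8, -4.7, 5.7]
gripper_width: 0.0234
gripper_force: 60.1
```

step_arm(
  plan=[
    [0,0.01,0,0],
    [0,0.02,0,0],
    [0,0.03,0,0],
    [0,0.04,0,0],
    [0,0.05,0,0],
    [0,0.06,0,0],
    [0,0.07,0,0],
    [0,0.08,0,0],
    [0,0.09,0,0],
    [0,0.1,0,0],
  ],
)

```text
t: 24.25
tcp_pos: [0.5688, 0.0492, 0.1089]
tcp_rot: [-0.198, 3.135, -0.001]
ft_force: [0.7, -4.7, 5.5]
gripper_width: 0.0237
gripper_force: 60.0
```

step_arm(
  plan=[
    [0,0,-0.08,0],
    [0,0,-0.18,0],
    [0,0.02,-0.26,0],
    [0.02,0.14,-0.3,0],
    [0.04,0.32,-0.3,0],
    [0.06,0.52,-0.3,0],
    [0.075,0.7,-0.3,0],
    [0.075,0.85,-0.3,0],
    [0.075,0.94,-0.3,0],
    [0.075,0.965,-0.3,0],
  ],
)

```text
t: 25.25
tcp_pos: [0.5285, 0.2409, 0.168]
tcp_rot: [0.202, -3.134, -0.001]
ft_force: [1.0, -0.4, -2.7]
gripper_width: 0.0233
gripper_force: 59.6
```

```bash
python3 - <<'E'
from h import *
o,A=st(); print(W2T(o['tcp_pos']))
E
```

```text
t 25.25 tcp [0.5285 0.2409 0.168 ] ydir 97.36 zax [-1.5e-03  4.0e-04 -1.0e+00] F [ 1.05 -0.44 -2.71] M [-0.02 -0.    0.04] w 0.0233 59.605531096458435
[0.0001578  0.12743836]
```

step_arm(
  plan=[
    [0,0,0.04,0],
    [0,0,0.09,0],
    [0,0,0.14,0],
    [0,0,0.18,0],
    [0,0,0.2,0],
    [0,-0.02,0.2,0],
    [0,-0.05,0.2,0],
    [0,-0.08,0.2,0],
    [0,-0.11,0.2,0],
    [0,-0.14,0.2,0],
  ],
)

```text
t: 26.25
tcp_pos: [0.5331, 0.2106, 0.129]
tcp_rot: [-0.198, 3.135, -0.0]
ft_force: [0.1, 0.6, -3.1]
gripper_width: 0.0233
gripper_force: 59.6
```

step_arm(
  plan=[
    [0,-0.03,0,0],
    [0,-0.06,0,0],
    [0,-0.09,0,0],
    [0,-0.12,0,0],
    [0,-0.16,0,0],
    [0,-0.2,0,0],
    [0,-0.24,0,0],
    [0,-0.28,0,0],
    [0,-0.31,0,0],
    [0,-0.33,0,0],
  ],
)

```text
t: 27.25
tcp_pos: [0.5413, 0.1451, 0.1287]
tcp_rot: [0.198, -3.135, 0.0]
ft_force: [0.0, 0.4, -2.4]
gripper_width: 0.0231
gripper_force: 59.6
```

```bash
python3 - <<'E'
from h import *
o,A=st(); print(W2T(o['tcp_pos']))
a,d,i=look('side'); b,d2,i2=look('top')
cv2.imwrite('pics/s4.png',np.hstack([cv2.resize(a[200:370,200:340],None,fx=3,fy=3),cv2.resize(b[160:250,110:170],(340,510))]))
E
```

```text
t 27.25 tcp [0.5413 0.1451 0.1287] ydir 97.22 zax [-1.e-04 -1.e-04 -1.e+00] F [ 0.01  0.37 -2.42] M [0.16 0.05 0.03] w 0.0231 59.61803734302521
[0.00070635 0.03072003]
```

View pics/s4.png

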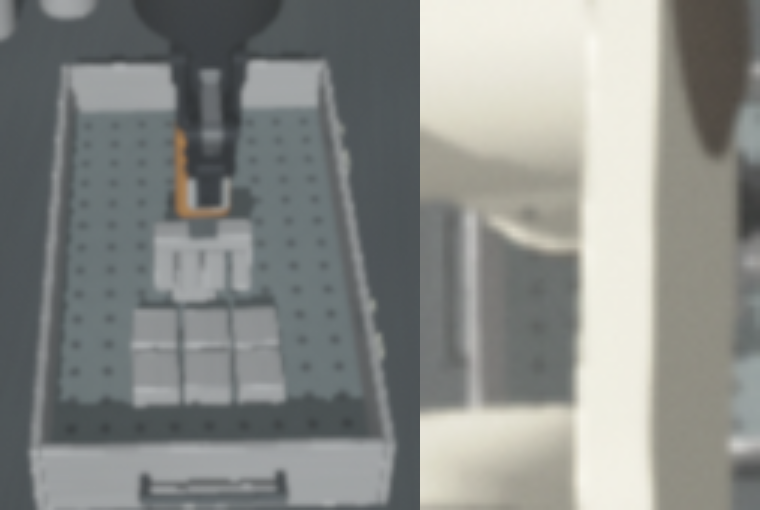

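step_arm(
  plan=[
    [0,0,-0.05,0],
    [0,0,-0.1,0],
    [0,0.03,-0.1,0],
    [-0.02,0.1,-0.1,0],
    [-0.04,0.2,-0.1,0],
    [-0.06,0.3,-0.1,0],
    [-0.08,0.38,-0.1,0],
    [-0.08,0.44,-0.1,0],
    [-0.08,0.47,-0.1,0],
    [-0.08,0.475,-0.1,0],
  ],
)

```text
t: 28.35
tcp_pos: [0.5449, 0.2426, 0.1485]
tcp_rot: [0.2, -3.135, 0.0]
ft_force: [0.0, 0.3, -3.4]
gripper_width: 0.0232
gripper_force: 59.7
```

```bash
python3 - <<'E'
from h import *
o,A=st(); print(W2T(o['tcp_pos']))
a,d,i=look('side'); p=pts(d,i);t=W2T(p)
g=np.full((30,24),np.nan)
for iy in range(30):
  for ix in range(24):
    m=(abs(t[...,1]-(.15-.01*iy-.005))<.005)&(abs(t[...,0]-(-.084+.007*ix+.0035))<.0035)&(p[...,2]<.06)
    if m.sum()>2: g[iy,ix]=np.median(p[m][:,2])*1000
print('y from .145 down; x from -.08')
for iy in range(3,20): print(round(.145-.01*iy,3),' '.join('  .' if np.isnan(v) else '%3d'%v for v in g[iy]))
cv2.imwrite('pics/s5.png',cv2.resize(a[200:370,200:340],None,fx=3,fy=3))
E
```

```text
t 28.35 tcp [0.5449 0.2426 0.1485] ydir 97.29 zax [-3.e-04 -2.e-04 -1.e+00] F [ 0.03  0.31 -3.42] M [-0.03  0.01  0.02] w 0.0232 59.65342104434967
[0.01662198 0.12699055]
y from .145 down; x from -.08
0.115  14  14  15  15  15  14  14  14  14  15  15  14  14  14  15  15  14  15  15  14  15  15  14  14
0.105  14  14  14  14  14  14  15  19  18  17  15  14  16  15  15  14  14  15  14  15  14  14  14  15
0.095  14  14  14  14  15  14  30  30  31  31  23   .  30   .  16  30   .  30   .  15  15  14  15  15
0.085  15  15  14  14  15  14  30  30  30  31  20   .  30   .  15   .   .   .   .  15  14  15  15  15
0.075  15  15  15  14  15  14  28  30  30  29  30   .   .   .   .   .   .   .   .  14  14  14  15  14
0.065  15  15  14  14  14  15  30  31  31  30  31  30  30   .   .   .   .  31  31  15  15  15  14  15
0.055  15  15  15  15  15  15  30  30  30  30  31  30  31   .   .   .   .  30  31  15  15  14  15  14
0.045  15  15  14  14  15  14  14  30  30  29  16  31   .   .   .   .   .  31  15  15  15  15  14  14
0.035  15  14  15  14  15  15  15  16  14  14  15  15   .   .   .   .   .  16  15  14  15  15  15  15
0.025  15  15  14  14  15  15  15  15  15  15  15  19   .   .   .   .   .  15  15  15  15  15  15  15
0.015  14  15  15  15  15  15  15  14  15  15  15  14   .   .   .   .   .  15  15  15  15  15  14  15
0.005  15  15  14  15  14  15  15  14  15  14  14   .   .   .   .   .   .  15  15  15  15  14  15  14
-0.005  15  15  14  15  15  15  15  15  15  15  15  14   .   .   .   .   .  15  14  15  14  14  14  15
-0.015  15  15  15  15  15  15  15  15  15  15  15  15   .   .   .   .   .  15  15  15  15  15  15  16
-0.025  15  15  14  15  14  15  14  15  15  14  16   .   .   .   .   .   .  15  15  15  15  15  15  15
-0.035  15  14  14  15  15  15  15  15  15  14  15   .   .   .   .   .   .  15  15  15  15  14  14  15
-0.045  15  15  15  15  15  15  14  14  15  15  15   .   .   .   .   .   .  14  15  15  15  15  14  14
```

View pics/s5.png

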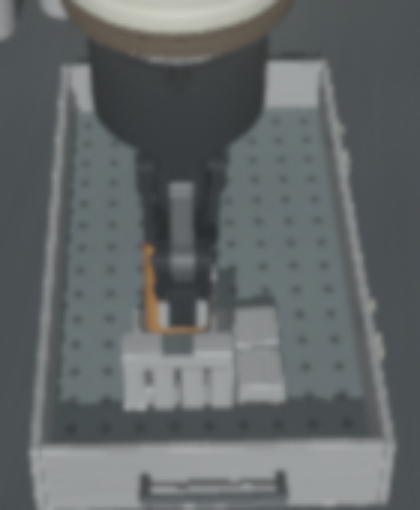

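step_arm(
  plan=[
    [0,0,0.04,0],
    [0,0,0.08,0],
    [0,0,0.12,0],
    [0,0,0.15,0],
    [0,0,0.175,0],
    [0,0,0.19,0],
    [0,0,0.195,0],
    [0,0,0.197,0],
    [0,0,0.198,0],
    [0,0,0.198,0],
  ],
)

```text
t: 29.4
tcp_pos: [0.5452, 0.242, 0.1093]
tcp_rot: [-0.198, 3.135, -0.0]
ft_force: [0.8, 1.6, -2.7]
gripper_width: 0.0231
gripper_force: 59.7
```

step_arm(
  plan=[
    [0,-0.005,0.001,0],
    [0,-0.01,0.002,0],
    [0,-0.015,0.003,0],
    [0,-0.02,0.004,0],
    [0,-0.03,0.004,0],
    [0,-0.04,0.004,0],
    [0,-0.05,0.004,0],
    [0,-0.06,0.004,0],
    [0,-0.07,0.004,0],
    [0,-0.08,0.004,0],
  ],
)

```text
t: 30.4
tcp_pos: [0.5472, 0.2261, 0.1085]
tcp_rot: [-0.198, 3.135, 0.0]
ft_force: [-1.0, 5.0, 5.3]
gripper_width: 0.0235
gripper_force: 60.6
```

step_arm(
  plan=[
    [0,-0.015,0,0],
    [0,-0.03,0,0],
    [0,-0.045,0,0],
    [0,-0.06,0,0],
    [0,-0.075,0,0],
    [0,-0.09,0,0],
    [0,-0.105,0,0],
    [0,-0.12,0,0],
    [0,-0.135,0,0],
    [0,-0.15,0,0],
  ],
)

```text
t: 31.4
tcp_pos: [0.5509, 0.1966, 0.1085]
tcp_rot: [-0.198, 3.135, 0.001]
ft_force: [-0.8, 7.7, 5.3]
gripper_width: 0.0231
gripper_force: 60.6
```

step_arm(
  plan=[
    [0,-0.015,0,0],
    [0,-0.03,0,0],
    [0,-0.045,0,0],
    [0,-0.06,0,0],
    [0,-0.075,0,0],
    [0,-0.09,0,0],
    [0,-0.105,0,0],
    [0,-0.12,0,0],
    [0,-0.135,0,0],
    [0,-0.15,0,0],
  ],
)

```text
t: 32.4
tcp_pos: [0.5547, 0.167, 0.1086]
tcp_rot: [-0.198, 3.135, 0.002]
ft_force: [-1.2, 9.3, 7.2]
gripper_width: 0.0236
gripper_force: 60.7
```

step_arm(
  plan=[
    [0,-0.015,0,0],
    [0,-0.03,0,0],
    [0,-0.045,0,0],
    [0,-0.06,0,0],
    [0,-0.075,0,0],
    [0,-0.09,0,0],
    [0,-0.105,0,0],
    [0,-0.12,0,0],
    [0,-0.135,0,0],
    [0,-0.15,0,0],
  ],
)

```text
t: 33.4
tcp_pos: [0.5585, 0.1372, 0.1086]
tcp_rot: [-0.199, 3.135, 0.002]
ft_force: [-1.9, 9.2, 7.4]
gripper_width: 0.0233
gripper_force: 60.8
```

```bash
python3 - <<'E'
from h import *
o,A=st(); print(W2T(o['tcp_pos']))
E
```

```text
t 33.4 tcp [0.5585 0.1372 0.1086] ydir 97.25 zax [ 3.0e-04  1.2e-03 -1.0e+00] F [-1.95  9.18  7.39] M [2.23 0.31 0.01] w 0.0233 60.81735134124756
[0.01679045 0.02077175]
```

step_arm(
  plan=[
    [0,-0.018,-0.001,0],
    [0,-0.036,-0.001,0],
    [0,-0.054,-0.001,0],
    [0,-0.072,-0.001,0],
    [0,-0.09,-0.001,0],
    [0,-0.11,-0.001,0],
    [0,-0.13,-0.001,0],
    [0,-0.15,-0.001,0],
    [0,-0.165,-0.001,0],
    [0,-0.175,-0.001,0],
  ],
)

```text
t: 34.4
tcp_pos: [0.5628, 0.1023, 0.1087]
tcp_rot: [-0.198, 3.135, 0.002]
ft_force: [-1.4, 7.3, 7.1]
gripper_width: 0.0232
gripper_force: 60.7
```

step_arm(
  plan=[
    [0,0.03,0,0],
    [0,0.06,0,0],
    [0,0.07,-0.05,0],
    [0,0.07,-0.13,0],
    [0,0.07,-0.21,0],
    [0,0.07,-0.3,0],
    [0,0.07,-0.38,0],
    [0,0.07,-0.45,0],
    [0,0.07,-0.49,0],
    [0,0.07,-0.5,0],
  ],
)

```text
t: 35.4
tcp_pos: [0.5613, 0.1159, 0.2093]
tcp_rot: [-0.198, 3.135, -0.0]
ft_force: [0.4, -0.5, -2.9]
gripper_width: 0.0234
gripper_force: 59.6
```

```bash
cat > see.py <<'E'
from h import *
import sys
o,A=st(); print(W2T(o['tcp_pos']))
ims=[]
for n in('side','top'):
    a,d,i=look(n); p=pts(d,i);t=W2T(p); ims.append(a)
    m=(p[...,2]>.025)&(p[...,2]<.05)&(abs(t[...,0])<.08)&(abs(t[...,1])<.142)
    k,l,s,c=cv2.connectedComponentsWithStats(m.astype(np.uint8))
    for j in range(1,k):
        if s[j,4]>25: q=t[l==j]; print(n,s[j,4],'min',q.min(0).round(3),'max',q.max(0).round(3),'z',np.median(p[l==j][:,2]).round(3),'zmax',p[l==j][:,2].max().round(3))
cv2.imwrite('pics/%s.png'%sys.argv[1],np.hstack([cv2.resize(ims[0][200:370,195:345],None,fx=3,fy=3),cv2.resize(ims[1][160:250,110:240],(340,236)) if 0 else cv2.copyMakeBorder(cv2.resize(ims[1][160:250,110:240],(338,234)),0,276,0,0,0)]))
E
python3 see.py s6
```

```text
t 35.4 tcp [0.5613 0.1159 0.2093] ydir 97.24 zax [ 7.e-04 -2.e-04 -1.e+00] F [ 0.37 -0.5  -2.87] M [0.   0.   0.05] w 0.0234 59.58881199359894
[ 0.01679088 -0.00075378]
side 683 min [-0.011 -0.085] max [ 0.045 -0.015] z 0.031 zmax 0.043
side 436 min [-0.039  0.046] max [-0.013  0.104] z 0.031 zmax 0.034
top 410 min [-0.013 -0.088] max [ 0.043 -0.02 ] z 0.03 zmax 0.043
```

View pics/s6.png

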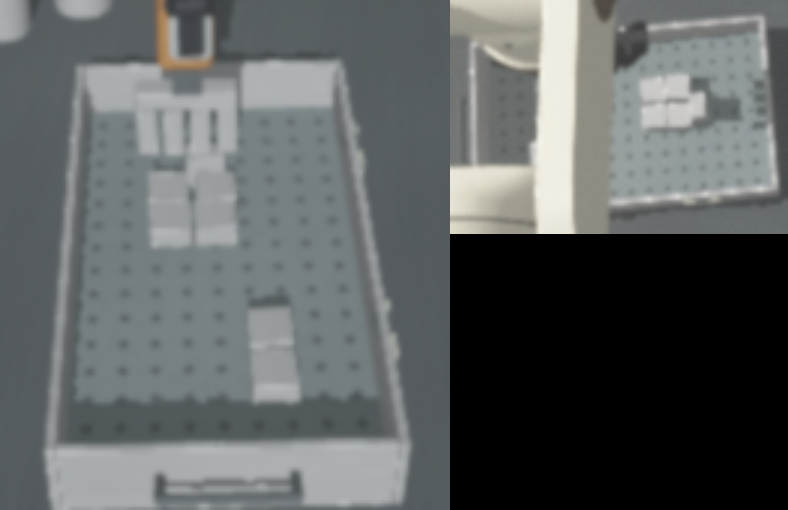

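```bash
python3 - <<'E'
from h import *
for n in('top','side'):
    a,d,i=look(n); p=pts(d,i);t=W2T(p)
    print(n)
    for y in np.arange(-.02,-.105,-.004):
        row=[]
        for x in np.arange(-.018,.05,.005):
            m=(abs(t[...,1]-y)<.002)&(abs(t[...,0]-x)<.0025)&(p[...,2]<.06)
            row.append('  .' if m.sum()<1 else '%3d'%(1000*np.median(p[m][:,2])))
        print(round(y,3),' '.join(row))
E
```

```text
top
-0.02  14  16  30  30  30  32  31  20  28  27  28  25  31  16
-0.024  12  16  30  27  27  30  27  29  31  31  29  31  27  12
-0.028  11  16  29  30  27  30  31  31  28  29  32  28  29  11
-0.032  12  13  29  28  29  29  25  31  32  29  30  31  27  14
-0.036  13  16  30  33  31  30  29  27  27  26  29  31  27  13
-0.04  16  21  30  30  30  30  30  25  30  31  28  29  29  10
-0.044  14  17  28  32  30  31  29  27  30  30  32  26  30  15
-0.048  14  27  30  27  30  29  30  17  30  30  31  29  28  16
-0.052  13  19  31  27  29  29  27  19  30  31  29  31  31  15
-0.056  13  23  29  29  29  32  33  24  28  29  30  32  27  12
-0.06  13  18  30  32  28  30  27  25  34  30  29  32  29  12
-0.064  14  19  30  29  27  28  31  26  30  28  30  27  29  11
-0.068  14  19  29  30  30  35  28  21  28  32  28  26  27  13
-0.072  13  18  25  41  35  31  40  36  30  21  14  14  16  12
-0.076  14  13  24  37  39  40  41  41   .  12  13  13  14  13
-0.08  14  14  14  39  36  39  41  39   .  14  13  15  13  12
-0.084  13  15  22  39  40  40  41  39  10  12  12  12  17  14
-0.088  15  14  16  17  28  1
[... 968 characters left out ...]
30  31  23
-0.064  15  14  31  31  31  30  31  15  31  30  31  32  31  15
-0.068  16  23  30  36  37  34  35  31  37  31  31  30  30  28
-0.072  15  15   .  40  41  40  40  32  35   .   .   .   .  14
-0.076  14  15   .  38  41   .   .  41  41   .   .   .   .  16
-0.08  14  14   .   .  42   .   .  41  40   .   .   .   .  16
-0.084  15  14  16  15  42   .   .   .  17  16  15  17   .  17
-0.088  14  14  14   .   .   .   .   .  16  16  15  15  14  15
-0.092  15  15  15   .   .   .   .   .  16  15  15  15  15  14
-0.096  14  15  15   .   .   .   .   .   .  15  15  15  14  15
-0.1  14  15  14   .   .   .   .   .  13  13   .  14  14   .
-0.104  13  13  12   .   .   .   .   .   .   .   .  16   .   .
```

step_arm(
  plan=[
    [0.01,-0.04,0,0],
    [0.02,-0.1,0,0],
    [0.03,-0.17,0.04,0],
    [0.04,-0.23,0.1,0],
    [0.04,-0.27,0.18,0],
    [0.04,-0.285,0.26,0],
    [0.04,-0.285,0.33,0],
    [0.04,-0.285,0.38,0],
    [0.04,-0.285,0.4,0],
    [0.04,-0.285,0.4,0],
  ],
)

```text
t: 36.6
tcp_pos: [0.5602, 0.0585, 0.128]
tcp_rot: [0.199, -3.135, -0.0]
ft_force: [1.0, -0.1, -1.9]
gripper_width: 0.0236
gripper_force: 59.6
```

step_arm(
  plan=[
    [0,-0.02,0,0],
    [0,-0.04,0,0],
    [0,-0.06,0,0],
    [0,-0.08,0,0],
    [0,-0.1,0,0],
    [0,-0.12,0,0],
    [0,-0.135,0,0],
    [0,-0.145,0,0],
    [0,-0.15,0,0],
    [0,-0.15,0,0],
  ],
)

```text
t: 37.6
tcp_pos: [0.5642, 0.0286, 0.1285]
tcp_rot: [0.198, -3.135, 0.0]
ft_force: [0.1, 0.5, -2.9]
gripper_width: 0.0229
gripper_force: 59.6
```

step_arm(
  plan=[
    [0,0,-0.04,0],
    [0,0,-0.1,0],
    [0,0,-0.18,0],
    [0,0.05,-0.26,0],
    [0,0.12,-0.33,0],
    [0,0.2,-0.38,0],
    [0,0.28,-0.4,0],
    [0,0.35,-0.4,0],
    [0,0.39,-0.4,0],
    [0,0.4,-0.4,0],
  ],
)

```text
t: 38.6
tcp_pos: [0.5537, 0.1092, 0.2077]
tcp_rot: [0.2, -3.134, 0.0]
ft_force: [-0.3, 0.5, -3.8]
gripper_width: 0.0237
gripper_force: 59.7
```

```bash
cat > prof.py <<'E'
from h import *
o,A=st(); print(W2T(o['tcp_pos']))
for n in('top','side'):
    a,d,i=look(n); p=pts(d,i);t=W2T(p); cv2.imwrite('last_%s.png'%n,a)
    print(n)
    for y in np.arange(-.01,-.145,-.006):
        row=[]
        for x in np.arange(-.05,.06,.006):
            m=(abs(t[...,1]-y)<.003)&(abs(t[...,0]-x)<.003)&(p[...,2]<.06)
            row.append('  .' if m.sum()<1 else '%3d'%(1000*np.median(p[m][:,2])))
        print('%.3f'%y,' '.join(row))
E
python3 prof.py
```

```text
t 38.6 tcp [0.5537 0.1092 0.2077] ydir 97.32 zax [-1.2e-03 -1.0e-04 -1.0e+00] F [-0.35  0.46 -3.8 ] M [-0.02 -0.03  0.01] w 0.0237 59.667842388153076
[ 0.00840676 -0.00644926]
top
-0.010  12  12  13  14  15  13  14  15  14  14  12  14  14  14  11  12  12   .   .
-0.016  14  14  13  13  13  12  11  14  16  14  15  16  13  13  14  11  14  13   .
-0.022  14  13  13  17  15  15  14  29  29  30  29  23  29  28  26  27  16  14   .
-0.028  12  12  12  12  13  15  16  28  29  29  27  29  30  29  30  27  16  13  13
-0.034  13  15  13  13  14  16  15  29  29  31  28  30  28  28  30  30  13  14  13
-0.040  14  13  15  12  12  12  14  29  30  31  29  28  30  30  29  28  14  13  13
-0.046  14  12  13  16  12  14  15  31  27  32  31  25  27  29  30  28  29  14  12
-0.052  11  12  15  15  12  14  21  32  30  30  29  18  28  28  29  30  22  15  14
-0.058  11  13  13  14  17  12  18  30  25  30  29  18  28  30  27  30  14  13  13
-0.064  13  11  15  14  13  13  21  29  27  28  30  20  29  30  29  30  15  12  11
-0.070  14  14  14  15  14  14  15  23  28  26  29  18  27  28  26  29  13  14  13
-0.076 
[... 2202 characters left out ...]
  31   .  16  16  15  15  15  15  16
-0.100  15  14  15  14  16  14  14  15   .   .  30   .  15  15  14  15  15  15  16
-0.106  15  14  15  15  16  14  13  15   .   .  31   .  14  14  15  15  15  16  15
-0.112  14  15  15  15  15   .   .  13   .   .  30   .   .  15   .   .  14  15  15
-0.118  16  16  14  15  15   .   .  15   .   .   .   .   .  14   .   .  15  16  15
-0.124  14  16  14  15  15   .   .  14   .   .   .   .   .  15   .   .  15  15  15
-0.130  15  15  16  14  16   .   .  15   .   .  15   .   .  14   .   .  15  15  15
-0.136  15  15  15  15  14   .   .  15   .   .  16   .   .  15   .   .  16  15  15
-0.142  16  15  15  15  13   .   .  15   .   .  15   .   .  14   .   .  15  15  15
```

step_arm(
  plan=[
    [0.02,-0.05,-0.01,0],
    [0.05,-0.15,-0.02,0],
    [0.08,-0.26,-0.02,0],
    [0.12,-0.38,-0.02,0],
    [0.15,-0.5,-0.02,0],
    [0.19,-0.62,-0.02,0],
    [0.22,-0.73,-0.02,0],
    [0.26,-0.83,-0.02,0],
    [0.28,-0.89,-0.02,0],
    [0.28,-0.9,-0.02,0],
  ],
)

```text
t: 39.7
tcp_pos: [0.5208, -0.0793, 0.2126]
tcp_rot: [0.195, -3.135, 0.001]
ft_force: [0.5, -0.2, -1.6]
gripper_width: 0.0234
gripper_force: 59.7
```

step_arm(
  plan=[
    [0.02,-0.05,0,0.03],
    [0.05,-0.15,0,0.07],
    [0.08,-0.26,0,0.11],
    [0.12,-0.38,0,0.15],
    [0.15,-0.5,0,0.19],
    [0.19,-0.62,0,0.23],
    [0.22,-0.73,0,0.25],
    [0.26,-0.83,0,0.27],
    [0.28,-0.89,0,0.27],
    [0.28,-0.9,0,0.27],
  ],
)

```text
t: 40.7
tcp_pos: [0.4881, -0.2641, 0.2124]
tcp_rot: [-0.468, -3.106, 0.0]
ft_force: [-0.0, 1.0, -2.7]
gripper_width: 0.0233
gripper_force: 59.7
```

step_arm(
  plan=[
    [0,0,0,0],
    [0,0,0,0],
    [0,0,0,0],
    [0,0,0,0],
    [0,0,0,0],
    [0,0,0,0],
    [0,0,0,0],
    [0,0,0,0],
    [0,0,0,0],
    [0,0,0,0],
  ],
)

```text
t: 41.7
tcp_pos: [0.4883, -0.2632, 0.2125]
tcp_rot: [-0.466, -3.107, 0.0]
ft_force: [-0.7, 0.5, -2.6]
gripper_width: 0.0235
gripper_force: 59.7
```

```bash
python3 - <<'E'
from h import *
o,A=st(); go(.4872,-.2617,.1009,o,A)
E
```

```text
t 41.7 tcp [ 0.4883 -0.2632  0.2125] ydir 72.94 zax [-1.e-04 -0.e+00 -1.e+00] F [-0.72  0.48 -2.62] M [-0.03 -0.01 -0.01] w 0.0235 59.672173261642456
shift [0.0075 0.0057 0.5579]
```

step_arm(
  plan=[
    [0.007,0.006,0.05,0],
    [0.007,0.006,0.12,0],
    [0.007,0.006,0.2,0],
    [0.007,0.006,0.27,0],
    [0.007,0.006,0.34,0],
    [0.007,0.006,0.4,0],
    [0.007,0.006,0.45,0],
    [0.007,0.006,0.49,0],
    [0.007,0.006,0.52,0],
    [0.007,0.006,0.53,0],
  ],
)

```text
t: 42.7
tcp_pos: [0.4873, -0.2616, 0.106]
tcp_rot: [-0.466, -3.106, -0.0]
ft_force: [0.3, 0.2, -2.5]
gripper_width: 0.0235
gripper_force: 59.7
```

```bash
python3 - <<'E'
from h import *
o,A=st(); go(.4872,-.2617,.1009,o,A)
E
```

```text
t 42.7 tcp [ 0.4873 -0.2616  0.106 ] ydir 72.94 zax [-4.e-04  2.e-04 -1.e+00] F [ 0.31  0.24 -2.49] M [-0.   -0.01  0.03] w 0.0235 59.713348746299744
shift [ 0.0002 -0.0006  0.0254]
```

Now I'll lower the last 5 mm.

step_arm(
  plan=[
    [0,0,0.003,0],
    [0,0,0.006,0],
    [0,0,0.009,0],
    [0,0,0.012,0],
    [0,0,0.015,0],
    [0,0,0.018,0],
    [0,0,0.02,0],
    [0,0,0.022,0],
    [0,0,0.023,0],
    [0,0,0.023,0],
  ],
)

```text
t: 43.7
tcp_pos: [0.4874, -0.2617, 0.1019]
tcp_rot: [-0.466, -3.107, 0.0]
ft_force: [-0.4, 0.1, -3.3]
gripper_width: 0.0235
gripper_force: 59.7
```

step_arm(
  plan=[
    [0,0,0.001,0],
    [0,0,0.002,0],
    [0,0,0.003,0],
    [0,0,0.003,0],
    [0,0,0.003,0],
    [0,0,0.003,0],
    [0,0,0.003,0],
    [0,0,0.003,0],
    [0,0,0.003,0],
    [0,0,0.003,0],
  ],
)

```text
t: 44.7
tcp_pos: [0.4874, -0.2617, 0.1017]
tcp_rot: [0.466, 3.106, -0.001]
ft_force: [-1.6, 0.9, 5.0]
gripper_width: 0.0237
gripper_force: 60.7
```

The teeth are on the rack base, so I'll release and go straight up.

step_arm(
  plan=[
    [0,0,0,0],
    [0,0,0,0],
    [0,0,0,0],
    [0,0,0,0],
    [0,0,0,0],
    [0,0,0,0],
    [0,0,0,0],
    [0,0,0,0],
    [0,0,0,0],
    [0,0,0,0],
  ],
  grip=0,
)

```text
t: 45.7
tcp_pos: [0.4874, -0.2617, 0.1013]
tcp_rot: [-0.466, -3.107, 0.0]
ft_force: [-0.1, -0.1, -0.8]
gripper_width: 0.0853
gripper_force: 0.0
```

step_arm(
  plan=[
    [0,0,-0.03,0],
    [0,0,-0.1,0],
    [0,0,-0.18,0],
    [0,0,-0.27,0],
    [0,0,-0.36,0],
    [0,0,-0.46,0],
    [0,0,-0.56,0],
    [0,0,-0.66,0],
    [0,0,-0.73,0],
    [0,0,-0.75,0],
  ],
)

```text
t: 46.7
tcp_pos: [0.4877, -0.2619, 0.2535]
tcp_rot: [0.466, 3.105, -0.002]
ft_force: [-0.0, -0.1, -0.2]
gripper_width: 0.0856
gripper_force: 0.0
```

```bash
python3 see.py fin; python3 - <<'E'
from h import *
a,d,i=look('side');p=pts(d,i)
Q=p[(p[...,2]>.08)&(p[...,2]<.16)&(abs(p[...,0]-.488)<.05)&(abs(p[...,1]+.26)<.03)]; print(len(Q),Q.min(0),Q.max(0))
cv2.imwrite('pics/final.png',np.hstack([cv2.resize(a[200:370,195:345],None,fx=2.6,fy=2.6),cv2.resize(a[110:280,240:350],(286,442))]))
E
```

```text
t 46.7 tcp [ 0.4877 -0.2619  0.2535] ydir 72.94 zax [ 0.0021 -0.0017 -1.    ] F [-0.01 -0.12 -0.16] M [-0.02  0.07 -0.05] w 0.0856 0.0
[-0.10420312 -0.3660913 ]
side 142 min [-0.004 -0.112] max [ 0.021 -0.083] z 0.031 zmax 0.034
side 288 min [ 0.019 -0.07 ] max [ 0.045 -0.015] z 0.031 zmax 0.034
side 290 min [-0.011 -0.068] max [ 0.016 -0.015] z 0.031 zmax 0.034
side 441 min [-0.039  0.045] max [-0.012  0.105] z 0.031 zmax 0.034
top 353 min [-0.013 -0.072] max [ 0.043 -0.019] z 0.03 zmax 0.035
top 88 min [-0.008 -0.114] max [ 0.019 -0.089] z 0.03 zmax 0.035
top 187 min [-0.042  0.043] max [-0.015  0.099] z 0.029 zmax 0.034
324 [ 0.47393848 -0.27051964  0.08005974] [ 0.50718806 -0.24345665  0.13800974]
```

View pics/final.png

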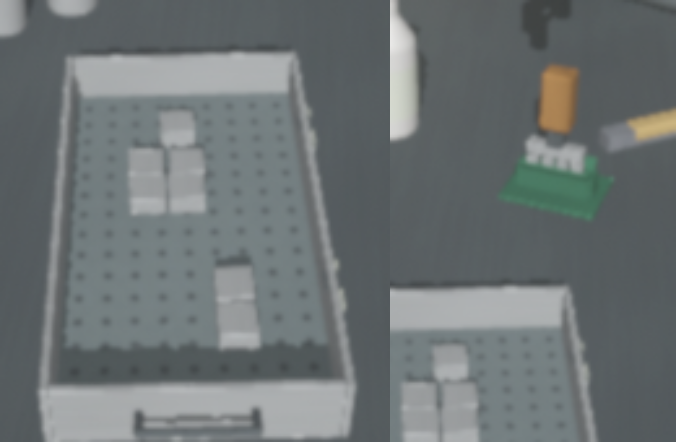

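The final picture shows all seven blanks flat: two at the near end, two in the middle, and two plus one at the far end. The rake stands upright in its rack.

```bash
python3 -c "
from rig import r
print(r.sign_off())"
```

```text
the job is handed in; nothing more can be done
None
```

I handed the job in at about 47 s. By the final camera check, all seven blanks lie flat in one layer with at least two in each third of the tray, and the rake is back upright in its rack. The judge's verdict was not shown.

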